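Blank off the canister dock with its snap cap

ROBOT

A 6-joint arm with a two-finger parallel gripper is mounted at the origin on a cart in front of the work surface, level with it; the furniture and walls round the work are solid. World frame = base frame: x ahead of the robot, y to its left, z up, the work surface at z = 0. Lengths are in mm, angles in rad, forces in N, time in s.
With the tool pointing down it reaches from about 300 to 775 mm from the base axis. Payload 14.6 kg.
Tool frame: the origin (TCP) lies at the very end of the fingers, on their centre line; the grasp point (between the pads) lies 19 mm behind it; z points along the fingers, y is the line along which they close (so a half turn about z gives the same grasp; the last joint's range is limited). The gripper opens to 94 mm and grips with 3 to 60 N. Pads are 16 mm wide; open, the fingers measure 119 mm over their backs; the gripper's body (75 mm by 177 mm) begins 78 mm behind the grasp point.
Start: joints at [-1.403, 0.3, 1.521, -0, 1.321, -0.067], TCP at [127.95, -534.9, 172.846] pointing down, gripper open.
Joint ranges: [-3.03, 3.03], [-0.79, 2.21], [0.23, 2.52], [-1.04, 4.18], [0, 3.07], [-2.55, 2.55]. Speed limits (rad/s): [2.22, 2.22, 2.57, 3.14, 3.14, 3.14].

INTERFACE

Orientations are given as [roll, pitch, yaw] about the fixed x, y, z axes, in that order (R = Rz(yaw) Ry(pitch) Rx(roll)).
In Python, from cell import manip, camera, get_calibration gives the robot as it stands. The module is installed in compiled form; this text tells all that it offers.
- The arm moves only by the tool jog_arm, never from a script. Its argument "plan" is one flat list of numbers, 6 for each row, row after row: the shift along the world's x, y, z in m, then the turn, a rotation vector about the world's x, y, z in degrees. A call has 1 to 20 rows; each row is the pose to reach, as a shift and turn from the pose commanded when the call began; what a row does not reach only later rows make up. A row lasts 1/10 s, in which the tool goes at most 50 mm and 8.59 degrees, less where a joint would pass 70% of its speed; a pose out of reach is approached as far as the arm can. A call with a gripper value outside its range is refused whole. "claw" is the finger opening in m, from 0 to 0.094, set as the call begins (left out, the last holds). The fingers move at their own pace and stop on an object; "force" is the grip in N (left out, the last holds). Time passes only in rows, so rows that repeat a pose let the fingers close. It gives the time, the measured TCP pose, the force, the opening and the grip force at its end, in the units of the state.
- manip.read_state(): the state, without advancing time (a new reading comes with each control period).
- camera(name): name is "side" or "top"; returns (picture, depth): 384x512x3 uint8, red, green, blue; 384x512 float32, mm along the optical axis (not along the pixel's ray), 0 where there is no reading.
- get_calibration(name): a dict with "fx", "fy", "cx", "cy" (pixels), "origin" and "attitude" of the camera in the world. Camera axes: x right, y down, z forward; pixel columns grow to the right and rows downward; lengths in mm; the calibration is good to about 2 mm. A picture is of the moment at which its call begins. get_calibration takes no time and is no camera call.
- manip.sign_off(): hands the job in; it is judged then, once.
The state is a dict: "clock": time; "joints": joint angles; "qd": joint speeds; "effort": joint torques, N m; "eef_pos": TCP position; "eef_rot": TCP orientation; "wrist_force": force on the tool from outside, world axes, zero at the start; "moment": the same for the moment, N m; "finger_gap": finger opening in mm; "finger_force": force on a finger pad.
Only numpy, scipy, OpenCV 4.12 (cv2) and the standard library are available. Lean on these libraries where they do the work, as an engineer would, in place of code of your own. Each camera call takes 0.05 s, during which the arm holds its last target. There are 200 camera calls.

TASK

Lift the steel sampling canister off its docking stand by the top handle, set it down upright on the bench close beside the stand and let go of it once it stands. Then blank off the bared docking stem for the leak check: press the white snap cap straight down onto it until it clicks, and keep pressing after the click until the sealing ring under it is squeezed down fully. Finish with the fingers still on the cap, holding it pressed down without letting go; leave the jar, the wrench and the flow meter where they are.

Things in the scene. Friction and masses are not known exactly. Their poses are not given: they have to be found in the camera images.
- stand: docking stand, fixed: aluminium base plate 16 mm high. Origin on the stem's axis at bench height, z up; the plate spans -57 to +93 mm along its x, +-60 mm along its y. On its rear end (x 61 to 108 mm) a steel block with a round gauge and a black valve knob, up to 85 mm high. A round boss, radius 32.5 mm, top at 21 mm, locates the canister's foot ring; the stem rises from its middle.
- stem_tip (a point): centre of the stem's tip, 49 mm above the bench, under the canister at first. The stem is upright, round, 19 mm diameter; its nose tapers to 8 mm over the top 6.5 mm. Four sprung detent balls stand out of it to radius 13 mm, 36.5 mm above the bench. A black sprung sealing ring, 33 mm diameter, lies round its foot, top at 33 mm.
- canister: stainless steel canister, 82 mm diameter, 185 mm high with handle, 0.3 to 0.65 kg. Origin: centre of the underside of its foot ring (outer diameter 80, inner 70 mm); z up. It starts resting loosely over the stem, origin 16 mm above the bench; nothing locks it. The space under its body is 40 mm high: raise it 45 mm or more before moving sideways. On the bench its origin is at height 0.
- canister_grip (a point): centre of the handle's grip, 178 mm above the canister's origin: a level rubber bar along the canister's y axis, 50 mm long, 13 mm wide (along its x), 14 mm high. The handle's legs stand 34 mm either side along y; 25 mm are free under the bar.
- cap: white plastic snap cap, 51.5 mm high, 60 g, standing on the bench open side down. Origin: centre of its open underside; z up. Hollow skirt of 40 mm diameter from 0 to 27 mm, cavity 24 mm deep. A bead inside, 3 mm above the open edge, leaves a hole of 22 mm diameter.
- cap_shoulder (a point): on the cap's axis, 27 mm above its origin: here the skirt ends in a flat shoulder 7 mm wide, on which fingertips can push down. Above it the ribbed round grip, 26 mm diameter, 24.5 mm high. Nothing hides it from above.
- seal (a joint): squeeze of the sealing ring in m: 0 free, 0.005 at its stop, spring 3.4 N/mm. Heights of the cap's origin above the bench on the way down: bead meets the balls at 38.5 mm; force peaks at 36 mm (8 to 13 N), falls to nothing at 33.5 mm as it snaps past and even draws the cap down; below 33 mm the ring is squeezed; stop at 28 mm, 17 N. Clicked on but let go, the cap rises until it reads 0.003.
- septa_jar: bystander: small white jar with a green lid, 45 mm diameter, 45 mm high. Origin: centre of its underside.
- wrench: bystander: steel open-end wrench lying flat, 30 x 133 x 6 mm, long along its y axis. Origin: centre of its underside.
- flow_meter: bystander: yellow hand-held flow meter lying flat, 136 x 62 x 29 mm, long along its x axis. Origin: centre of its underside.
Mind the look-alikes: they are no part of the job. There is more than one size of the cap; the job needs the largest.

How it is judged:
By the outcome, as a careful person would: the job done as asked, in the order asked, and still so for the second after the job is handed in, while the arm keeps its last pose, push and grip.
It also fails if it takes over 61 s, if anything falls off the work surface, if the arm or the gripper's body presses on something with over 40 N, if the wrist force passes 120 N, or if a joint passes its speed limit or range.

## Working session

There is one attempt and no reset: what is moved stays moved. The work goes in short steps, Python scripts to look and compute and a tool call to move; the robot and the scene stay as the last step left them, time stands still between calls to the robot, and variables do not carry over. Pictures are saved under pics/ and viewed, at most 10 in all, crops included, and the job is handed in when it is done.

Besides the shell and the picture viewer there is one more tool, called after "Call:" by a JSON object that holds its "api" and its "payload", one argument or row to a line. jog_arm: Moves the arm, as the interface text tells. Its arguments: {"type":"object","properties":{"plan":{"type":"array"},"claw":{"type":"number"},"force":{"type":"number"}},"required":["plan"]}

```bash
mkdir -p pics
cat > h.py <<'E'
from cell import manip, camera, get_calibration
import numpy as np, cv2
from scipy.spatial.transform import Rotation as Ro
def cal(n):
    c=get_calibration(n); a=np.array(c["attitude"],float)
    R=a if a.shape==(3,3) else (Ro.from_euler('xyz',a).as_matrix() if a.size==3 else Ro.from_quat(a).as_matrix())
    return c,R,np.array(c["origin"],float)
def shot(n,f):
    p,d=camera(n); cv2.imwrite(f"pics/{f}.png",p[:,:,::-1]); np.savez(f"pics/{f}.npz",p=p,d=d); return p,d
def cloud(n,d):
    c,R,o=cal(n); v,u=np.mgrid[:d.shape[0],:d.shape[1]]
    P=np.stack([(u-c["cx"])/c["fx"]*d,(v-c["cy"])/c["fy"]*d,d],-1)@R.T+o
    P[d<=0]=np.nan; return P
def ray(n,u,v,z):
    c,R,o=cal(n); r=R@np.array([(u-c["cx"])/c["fx"],(v-c["cy"])/c["fy"],1]); return o+r*(z-o[2])/r[2]
E
python3 - <<'E'
from h import *
for n in("top","side"):
    print(get_calibration(n)); shot(n,n+"0")
print(manip.read_state())
a,b=[cv2.imread(f"pics/{n}0.png") for n in("top","side")]
E
```

```text
{'fx': 429.69276233853344, 'fy': 429.69276233853344, 'cx': 254.78477509014849, 'cy': 192.01282487837855, 'origin': array([ 502.37221923,   60.09411289, 1350.08053102]), 'attitude': array([-3.07636214, -0.01727626, -1.58798316])}
{'fx': 448.79395837415956, 'fy': 448.79395837415956, 'cx': 257.9506870323896, 'cy': 191.2033988807799, 'origin': array([ 316.05505309, -841.68013828,  836.32822977]), 'attitude': array([-2.20292001, -0.00592708, -0.30199594])}
{'clock': 0.1, 'joints': array([-1.40262628e+00,  3.00397495e-01,  1.52152598e+00,  2.58477257e-05,
        1.32068529e+00, -6.65643440e-02]), 'qd': array([-0.00017115, -0.0014515 ,  0.00039079, -0.00053411, -0.00063189,
        0.00011967]), 'effort': array([ 9.50006215e-04, -5.32644010e+01, -3.53284049e+01,  7.08943745e-02,
        2.34851689e-02, -4.87987643e-05]), 'eef_pos': array([ 127.90033729, -534.64704024,  172.35002547]), 'eef_rot': array([-3.14058045e+00, -9.25686670e-05,  2.34727935e-01]), 'wrist_force': array([ 0.06167582, -0.55345967, -0.13287974]), 'moment': array([ 0.00674231, -0.00930651, -0.00238802]), 'finger_force': 0.0, 'finger_gap': 94.1871724519698}
```

View pics/top0.png

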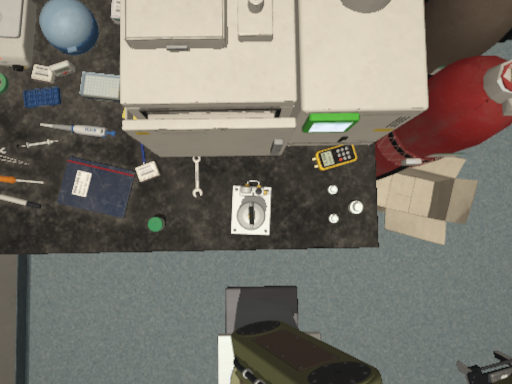

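View pics/side0.png

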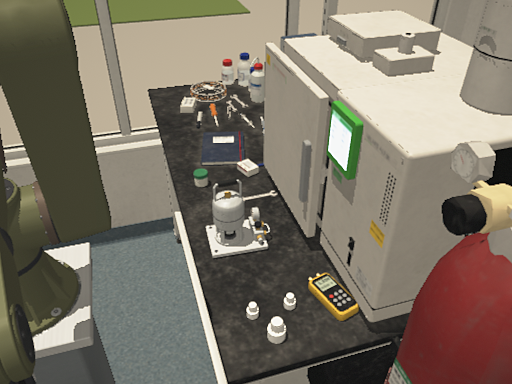

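The top view shows the stand and canister at about (251,211), with the gauge block towards +x. The largest cap is at (356,207), with smaller caps at (333,189) and (333,218). The jar is at (156,224), the wrench at (197,175) and the meter at (335,157). The side view agrees: large cap at (277,330), canister at (229,207). Next I measure.

Run:
```python
from h import *
T=np.load("pics/top0.npz");S=np.load("pics/side0.npz")
for n,D,boxes in(("top",T,{"stand":(225,175,280,242),"cap":(345,197,367,218),"s1":(325,182,341,196),"s2":(325,211,341,225)}),("side",S,{"stand":(200,175,275,258),"cap":(262,312,292,348),"s1":(244,298,262,322),"s2":(281,288,300,312)})):
    P=cloud(n,D["d"]);p=D["p"].astype(int)
    for k,(a,b,c,d) in boxes.items():
        Q=P[b:d,a:c].reshape(-1,3);col=p[b:d,a:c].reshape(-1,3)
        print(n,k,"zmax",np.nanmax(Q[:,2]).round(1),"bench",np.nanpercentile(Q[:,2],5).round(1))
        for lo,hi in((40,58),(18,30),(30,48)) if "stand"!=k else ((175,205),(160,175),(140,158),(12,20),(60,100)):
            m=(Q[:,2]>lo)&(Q[:,2]<hi); 
            if m.sum()>0:
                q=Q[m]; print("  ",lo,hi,m.sum(),"mean",q.mean(0).round(1),"min",q.min(0).round(1),"max",q.max(0).round(1))
# plate outline: top view white mask
p=T["p"][170:245,222:285]; 
a=cv2.resize(p,None,fx=6,fy=6,interpolation=cv2.INTER_CUBIC); b=cv2.resize(S["p"][170:260,195:280],None,fx=4.5,fy=4.5,interpolation=cv2.INTER_CUBIC)
H=max(a.shape[0],b.shape[0]);o=np.zeros((H,a.shape[1]+b.shape[1],3),np.uint8);o[:a.shape[0],:a.shape[1]]=a;o[:b.shape[0],a.shape[1]:]=b
cv2.imwrite("pics/crop1.png",o[:,:,::-1]);print(o.shape)
```

```text
top stand zmax 204.7 bench -4.4
   175 205 110 mean [514.8  51.2 197.9] min [478.2  44.8 184.4] max [551.   58.  204.7]
   160 175 4 mean [514.2  54.6 162. ] min [510.8  44.2 161.1] max [516.3  58.2 163.5]
   140 158 451 mean [514.3  51.4 148.3] min [477.2  15.6 140. ] max [553.   89.  156.6]
   12 20 793 mean [529.5  53.1  15.7] min [455.1 -12.2  12. ] max [608.8 111.3  20. ]
   60 100 98 mean [589.2  52.5  74.2] min [579.8  17.6  60.1] max [598.   80.6  88.2]
top cap zmax 56.4 bench -5.1
   40 58 61 mean [ 536.  -274.5   50.5] min [ 524.1 -287.    40.9] max [ 548.5 -263.    56.4]
   18 30 58 mean [ 536.2 -271.    25.6] min [ 518.3 -297.4   18.1] max [ 555.8 -255.3   29.8]
   30 48 25 mean [ 534.4 -268.8   38.2] min [ 521.7 -287.4   30.4] max [ 549.3 -259.4   47.9]
top s1 zmax 42.6 bench -5.6
   40 58 1 mean [ 589.7 -203.4   42.6] min [ 589.7 -203.4   42.6] max [ 589.7 -203.4   42.6]
   18 30 20 mean [ 592.7 -202.5   22. ] min [ 581.9 -217.5   18.1] max [ 603.9 -192.1   29.4]
   30 48 24 mean [ 592.2 -205.5   34.4] min [ 584.3 -211.8   30.1] max [ 599.8 -198.8   42.6]
top s2 zmax 38
[... 918 characters left out ...]
85.1   38.9] min [ 524.  -293.    30.1] max [ 549.1 -271.7   48. ]
side s1 zmax 40.2 bench -1.8
   40 58 1 mean [ 508.  -203.9   40.2] min [ 508.  -203.9   40.2] max [ 508.  -203.9   40.2]
   18 30 59 mean [ 501.9 -212.    21.2] min [ 490.3 -220.1   18.1] max [ 516.6 -197.2   29.6]
   30 48 52 mean [ 503.3 -209.    35. ] min [ 495.2 -218.    30.4] max [ 511.4 -198.    40.2]
side s2 zmax 40.7 bench -1.6
   40 58 1 mean [ 588.9 -205.    40.7] min [ 588.9 -205.    40.7] max [ 588.9 -205.    40.7]
   18 30 54 mean [ 591.2 -212.7   21.8] min [ 581.4 -221.8   18.1] max [ 604.1 -196.8   29.9]
   30 48 49 mean [ 593.4 -208.2   35. ] min [ 585.1 -215.1   30.1] max [ 602.1 -197.3   40.7]
(450, 760, 3)
```

View pics/crop1.png

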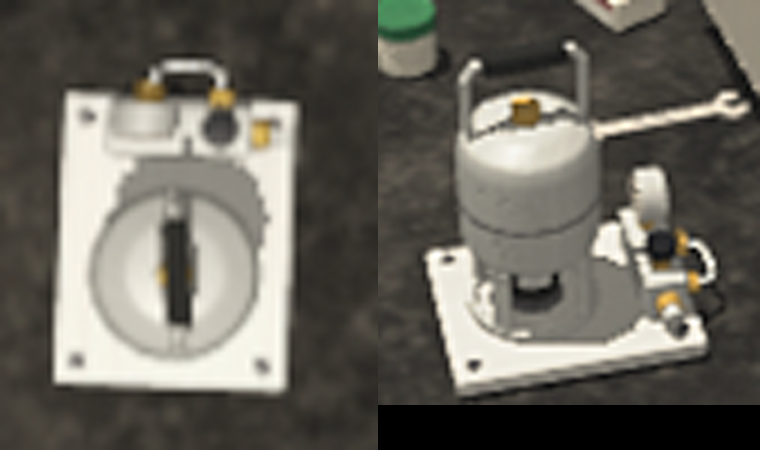

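The crop shows the handle bar along world x, within a few degrees, and the gauge block on the +x side. I'll work out the yaws and the wrench position, then move.

Run:
```python
from h import *
T=np.load("pics/top0.npz");S=np.load("pics/side0.npz")
for n,D,(a,b,c,d) in(("top",T,(225,175,280,242)),("side",S,(200,175,275,258))):
    P=cloud(n,D["d"])[b:d,a:c].reshape(-1,3); col=D["p"][b:d,a:c].reshape(-1,3).astype(int)
    q=P[(P[:,2]>190)&(P[:,2]<206)&(col.max(1)<90)]
    l=cv2.fitLine(q[:,:2].astype(np.float32),cv2.DIST_HUBER,0,.01,.01).ravel()
    print(n,"bar",len(q),q.mean(0).round(1),(q.min(0)+q.max(0))/2,"yaw",np.degrees(np.arctan(l[1]/l[0])))
    q=P[(P[:,2]>11)&(P[:,2]<19)&(P[:,1]<130)&(col.min(1)>150)]
    print(" plate",cv2.minAreaRect(q[:,:2].astype(np.float32)))
P=cloud("top",T["d"]);w=P[150:200,188:206];m=(T["p"][150:200,188:206].min(2)>130)&(w[...,2]<15)
print("wrench",w[m].min(0),w[m].max(0))
print("oven front",P[140:160,240:280,0].min(), "bench edge x", ray("top",251,248,0))
```

```text
top bar 63 [515.2  49.8 199.7] [515.77308197  50.06401851 199.86623383] yaw 0.6515992
 plate ((533.1516723632812, 49.67018508911133), (118.42760467529297, 148.61935424804688), 86.81021881103516)
side bar 113 [515.6  46.8 197.9] [516.5942295   48.89671095 197.49514624] yaw 3.190316
 plate ((533.7285766601562, 47.82585144042969), (123.20500946044922, 148.64915466308594), 86.84934997558594)
wrench [580.14319746 203.38155786  -5.06229674] [703.5075191  229.4553427   12.65936031]
oven front nan bench edge x [415.20946075  50.08210119   0.        ]
```

Call:
{"api": "jog_arm", "payload": {
  "plan": [0,0,0.04,0,0,0,0.02,0.03,0.08,0,0,-2,0.05,0.07,0.09,0,0,-4,0.08,0.115,0.09,0,0,-6,0.11,0.16,0.09,0,0,-8,0.14,0.205,0.09,0,0,-10,0.17,0.25,0.09,0,0,-12,0.2,0.295,0.09,0,0,-13.45,0.23,0.34,0.09,0,0,-13.45,0.26,0.385,0.09,0,0,-13.45,0.29,0.43,0.09,0,0,-13.45,0.32,0.48,0.09,0,0,-13.45,0.35,0.53,0.09,0,0,-13.45,0.37,0.56,0.09,0,0,-13.45,0.387,0.585,0.09,0,0,-13.45,0.387,0.585,0.09,0,0,-13.45,0.387,0.585,0.09,0,0,-13.45],
  "claw": 0.06
}}

```text
clock: 1.8
eef_pos: [515.4, 52.1, 261.8]
eef_rot: [-3.141, 0.002, 0.003]
wrist_force: [-0.9, 0.3, -0.1]
finger_gap: 60.0
finger_force: 0.0
```

Stem estimate is (515.4, 49.8) with the bar centre in the same place. Descending to grip.

Call:
{"api": "jog_arm", "payload": {
  "plan": [0,-0.002,-0.02,0,0,1.5,0,-0.002,-0.04,0,0,1.5,0,-0.002,-0.06,0,0,1.5,0,-0.002,-0.075,0,0,1.5,0,-0.002,-0.085,0,0,1.5,0,-0.002,-0.085,0,0,1.5,0,-0.002,-0.085,0,0,1.5]
}}

```text
clock: 2.5
eef_pos: [515.1, 47.8, 178.5]
eef_rot: [3.142, -0.001, 0.026]
wrist_force: [0.3, 0.3, 0.7]
finger_gap: 59.8
finger_force: 0.0
```

Call:
{"api": "jog_arm", "payload": {
  "plan": [0,0,0,0,0,0,0,0,0,0,0,0,0,0,0,0,0,0,0,0,0,0,0,0,0,0,0,0,0,0,0,0,0,0,0,0,0,0,0,0,0,0,0,0,0,0,0,0,0,0,0,0,0,0,0,0,0,0,0,0],
  "claw": 0,
  "force": 45
}}

```text
clock: 3.5
eef_pos: [515.0, 48.1, 177.8]
eef_rot: [-3.142, -0.0, 0.026]
wrist_force: [-0.1, 0.4, -0.7]
finger_gap: 0.5
finger_force: 0.0
```

The fingers closed on nothing, so I'll look.

Run:
```python
from h import *
p,d=shot("side","side1"); q,e=shot("top","top1")
print(manip.read_state()["eef_pos"])
b=cv2.resize(p[130:260,180:290],None,fx=4,fy=4,interpolation=cv2.INTER_CUBIC)
a=cv2.resize(q[165:250,210:295],None,fx=4,fy=4,interpolation=cv2.INTER_CUBIC)
o=np.zeros((b.shape[0],780,3),np.uint8);o[:,:440]=b;o[:340,440:]=a
cv2.imwrite("pics/crop2.png",o[:,:,::-1])
```

```text
[514.93666781  48.08065347 177.84573812]
```

View pics/crop2.png

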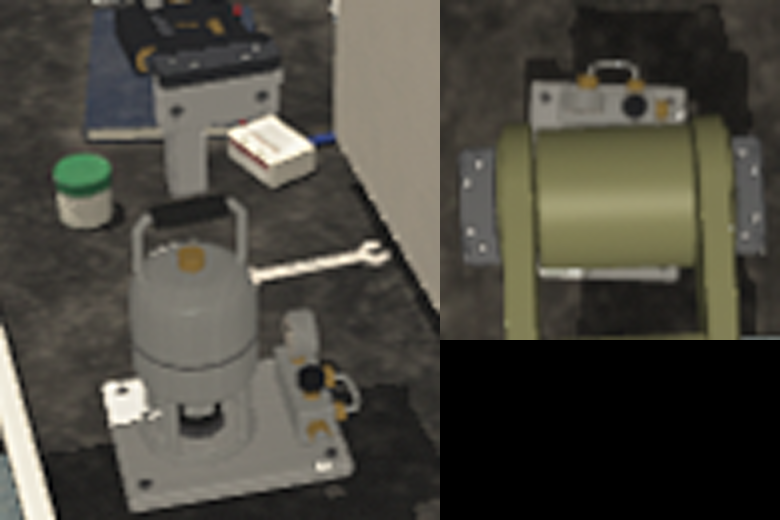

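The side crop shows the fingertips at about (227,177), just above the bar or behind it. I'll check with depth.

Run:
```python
from h import *
D=np.load("pics/side1.npz");P=cloud("side",D["d"])
for v in range(150,190,3): print(v,P[v,227].round(0),P[v,224].round(0),P[v,230].round(0),D["p"][v,227])
c,R,o=cal("side")
for X in((515,48,178),(515,48,199),(515,50,201)):
    x=R.T@(np.array(X)-o); print(X,x[0]/x[2]*c["fx"]+c["cx"],x[1]/x[2]*c["fy"]+c["cy"])
```

```text
150 [500. -41. 344.] [494. -40. 345.] [507. -40. 342.] [34 35 37]
153 [500. -39. 336.] [494. -38. 336.] [507. -37. 333.] [132 128 119]
156 [501. -32. 324.] [495. -32. 325.] [508. -33. 323.] [132 129 120]
159 [501. -34. 318.] [494. -34. 319.] [508. -33. 316.] [132 128 120]
162 [501. -33. 309.] [495. -30. 308.] [524.  37. 262.] [128 124 116]
165 [516.  37. 255.] [509.  35. 258.] [523.  34. 256.] [131 127 118]
168 [516.  38. 246.] [508.  35. 249.] [523.  36. 246.] [131 127 119]
171 [515.  35. 240.] [508.  34. 241.] [523.  35. 238.] [131 127 118]
174 [514.  32. 233.] [506.  30. 236.] [523.  37. 228.] [131 127 118]
177 [514.  34. 223.] [507.  33. 225.] [522.  36. 220.] [130 126 118]
180 [518.  52. 202.] [512.  58. 199.] [524.  47. 204.] [24 26 25]
183 [516.  45. 197.] [509.  45. 199.] [524.  44. 196.] [34 33 33]
186 [575. 306.  -3.] [508.  43. 192.] [584. 305.  -4.] [55 52 48]
189 [568. 279.   6.] [561. 288.   1.] [578. 281.   3.] [71 68 63]
(515, 48, 178) 226.51441214005206 188.76595347589304
(515, 48, 199) 226.2131532125229 181.8845940932914
(515, 50, 201) 225.98757653715896 180.77758070909366
```

Run:
```python
from h import *
D=np.load("pics/side1.npz");c,R,o=cal("side")
print(D["p"][172:188,223:232,1])
for v in (177,177.5,178,178.5,179,179.5):
    r=R@np.array([(227-c["cx"])/c["fx"],(v-c["cy"])/c["fy"],1]); print(v,(o+r*(35.5-o[1])/r[1]).round(1))
s=manip.read_state();print(s["clock"],s["joints"],s["eef_pos"],s["wrist_force"])
```

```text
[[118 124 128 127 126 127 128 134 101]
 [113 121 128 128 127 127 127 134 101]
 [114 120 129 127 127 127 128 133 102]
 [119 123 128 127 127 127 129 134 105]
 [119 123 130 129 128 130 130 133 105]
 [116 123 129 127 126 125 122 118  95]
 [ 98 111 114 111 105  93  81  78  65]
 [ 83  85  78  73  63  47  38  41  35]
 [ 45  42  38  30  26  27  28  30  31]
 [ 30  29  30  29  32  33  34  34  34]
 [ 33  35  33  34  34  32  35  34  33]
 [ 34  35  34  34  33  33  33  34  32]
 [ 34  35  34  32  30  31  30  34  36]
 [ 30  31  33  35  35  39  41  45  51]
 [ 40  42  46  51  52  58  62  60  63]
 [ 63  65  65  66  62  60  61  60  59]]
177 [514.7  35.5 221.9]
177.5 [514.6  35.5 220.4]
178 [514.6  35.5 219. ]
178.5 [514.5  35.5 217.5]
179 [514.5  35.5 216. ]
179.5 [514.4  35.5 214.6]
3.6 [ 2.22964321e-02  2.22678452e-01  1.60640403e+00 -3.95540859e-05
  1.31254341e+00  1.56689678e+00] [514.93666781  48.08065347 177.84573812] [-0.77191222  0.64850092  0.18519444]
```

The real fingertips are about 38 mm higher than reported: true z is about 216 against 178. x and y agree. I'll open and go about 38 mm lower, watching the force.

Call:
{"api": "jog_arm", "payload": {
  "plan": [0,0.001,0,0,0,0,0,0.001,0,0,0,0,0,0.001,0,0,0,0,0,0.001,0,0,0,0,0,0.001,0,0,0,0,0,0.001,0,0,0,0,0,0.001,-0.005,0,0,0,0,0.001,-0.01,0,0,0,0,0.001,-0.015,0,0,0,0,0.001,-0.02,0,0,0,0,0.001,-0.025,0,0,0,0,0.001,-0.03,0,0,0,0,0.001,-0.035,0,0,0,0,0.001,-0.038,0,0,0,0,0.001,-0.038,0,0,0],
  "claw": 0.05
}}

```text
clock: 5.1
eef_pos: [514.8, 49.1, 139.4]
eef_rot: [-3.142, 0.001, 0.026]
wrist_force: [0.7, -0.1, 0.7]
finger_gap: 50.1
finger_force: 0.0
```

Call:
{"api": "jog_arm", "payload": {
  "plan": [0,0,0,0,0,0,0,0,0,0,0,0,0,0,0,0,0,0,0,0,0,0,0,0,0,0,0,0,0,0,0,0,0,0,0,0,0,0,0,0,0,0,0,0,0,0,0,0],
  "claw": 0,
  "force": 45
}}

```text
clock: 5.9
eef_pos: [514.9, 49.1, 139.8]
eef_rot: [3.142, 0.0, 0.026]
wrist_force: [-0.4, -0.0, -1.3]
finger_gap: 12.9
finger_force: 45.0
```

Gripped at 12.9 mm, which is the bar's width. Lifting.

Call:
{"api": "jog_arm", "payload": {
  "plan": [0,0,0.005,0,0,0,0,0,0.013,0,0,0,0,0,0.023,0,0,0,0,0,0.033,0,0,0,0,0,0.043,0,0,0,0,0,0.053,0,0,0,0,0,0.06,0,0,0,0,0,0.063,0,0,0,0,0,0.063,0,0,0,0,0,0.063,0,0,0]
}}

```text
clock: 6.9
eef_pos: [514.8, 49.1, 202.5]
eef_rot: [3.142, 0.001, 0.026]
wrist_force: [-0.0, 0.2, -4.3]
finger_gap: 12.6
finger_force: 45.0
```

Run:
```python
from h import *
shot("side","side2")
p=np.load("pics/side2.npz")["p"]
cv2.imwrite("pics/crop3.png",cv2.resize(p[110:270,170:330],None,fx=3,fy=3,interpolation=cv2.INTER_CUBIC)[:,:,::-1])
```

```text
(no output)
```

View pics/crop3.png

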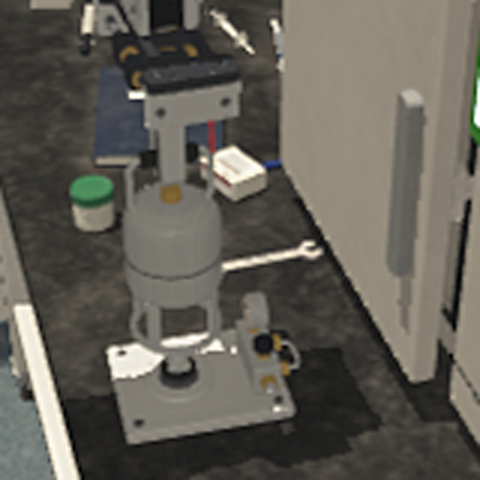

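The canister hangs upright and clear of the stem, which shows at about (230,228). Carrying it to y≈168 and lowering.

Call:
{"api": "jog_arm", "payload": {
  "plan": [0,0.006,0,0,0,0,0,0.018,0,0,0,0,0,0.034,0,0,0,0,0,0.05,0,0,0,0,-0.003,0.066,0,0,0,0,-0.005,0.082,0,0,0,0,-0.005,0.098,0,0,0,0,-0.005,0.11,0,0,0,0,-0.005,0.117,0,0,0,0,-0.005,0.119,0,0,0,0,-0.005,0.119,0,0,0,0,-0.005,0.119,-0.01,0,0,0,-0.005,0.119,-0.022,0,0,0,-0.005,0.119,-0.036,0,0,0,-0.005,0.119,-0.048,0,0,0,-0.005,0.119,-0.058,0,0,0,-0.005,0.119,-0.066,0,0,0,-0.005,0.119,-0.072,0,0,0,-0.005,0.119,-0.073,0,0,0]
}}

```text
clock: 8.85
eef_pos: [509.7, 168.0, 129.2]
eef_rot: [3.141, 0.001, 0.026]
wrist_force: [-0.1, 0.0, -3.8]
finger_gap: 12.2
finger_force: 45.0
```

Call:
{"api": "jog_arm", "payload": {
  "plan": [0,0,-0.002,0,0,0,0,0,-0.004,0,0,0,0,0,-0.005,0,0,0,0,0,-0.005,0,0,0]
}}

```text
clock: 9.25
eef_pos: [509.9, 168.1, 124.9]
eef_rot: [-3.142, -0.0, 0.026]
wrist_force: [-0.4, 0.2, -4.2]
finger_gap: 12.4
finger_force: 45.0
```

Call:
{"api": "jog_arm", "payload": {
  "plan": [0,0,-0.001,0,0,0,0,0,-0.002,0,0,0,0,0,-0.002,0,0,0]
}}

```text
clock: 9.55
eef_pos: [510.4, 168.4, 123.7]
eef_rot: [-3.141, -0.002, 0.026]
wrist_force: [-1.2, 1.3, 5.0]
finger_gap: 12.6
finger_force: 45.0
```

Touchdown felt. Releasing, rising, then going above the cap with a quarter turn.

Call:
{"api": "jog_arm", "payload": {
  "plan": [0,0,0.0015,0,0,0,0,0,0.0015,0,0,0,0,0,0.0015,0,0,0,0,0,0.0015,0,0,0,0,0,0.0015,0,0,0,0,0,0.0015,0,0,0,0,0,0.01,0,0,0,0,0,0.025,0,0,0,0,0,0.045,0,0,0,0,0,0.065,0,0,0,0,0,0.08,0,0,0,0,0,0.09,0,0,0,0,0,0.09,0,0,0],
  "claw": 0.05
}}

```text
clock: 10.85
eef_pos: [510.4, 168.2, 214.3]
eef_rot: [-3.141, -0.002, 0.026]
wrist_force: [-0.7, -0.2, 0.4]
finger_gap: 49.9
finger_force: 0.0
```

Call:
{"api": "jog_arm", "payload": {
  "plan": [0,-0.02,0,0,0,5,0,-0.05,0,0,0,12,0.002,-0.08,0,0,0,19,0.004,-0.11,0,0,0,26,0.006,-0.14,0,0,0,33,0.008,-0.17,0,0,0,40,0.01,-0.2,0,0,0,47,0.012,-0.23,0,0,0,54,0.014,-0.26,0,0,0,61,0.016,-0.29,0,0,0,68,0.018,-0.32,0,0,0,75,0.02,-0.35,0,0,0,82,0.022,-0.38,0,0,0,88.5,0.024,-0.41,0,0,0,88.5,0.026,-0.43,-0.01,0,0,88.5,0.026,-0.444,-0.03,0,0,88.5,0.026,-0.444,-0.05,0,0,88.5,0.026,-0.444,-0.065,0,0,88.5,0.026,-0.444,-0.065,0,0,88.5]
}}

```text
clock: 12.75
eef_pos: [534.9, -275.1, 144.5]
eef_rot: [-3.137, -0.003, 1.57]
wrist_force: [-0.6, 0.1, -0.5]
finger_gap: 49.9
finger_force: 0.0
```

Run:
```python
from h import *
p,d=shot("side","side3"); shot("top","top3"); print(manip.read_state()["eef_pos"],manip.read_state()["joints"])
a=cv2.resize(p[220:370,210:350],None,fx=4,fy=4,interpolation=cv2.INTER_CUBIC)[:600]
b=cv2.resize(p[130:260,190:290],(240,312),interpolation=cv2.INTER_CUBIC)
o=np.zeros((600,800,3),np.uint8);o[:,:560]=a;o[:312,560:]=b
cv2.imwrite("pics/crop4.png",o[:,:,::-1])
```

```text
[ 535.95955406 -275.64750395  147.59755834] [-5.35807368e-01  4.37796667e-01  1.39297939e+00  3.06426781e-05
  1.31150671e+00 -5.35819575e-01]
```

View pics/crop4.png

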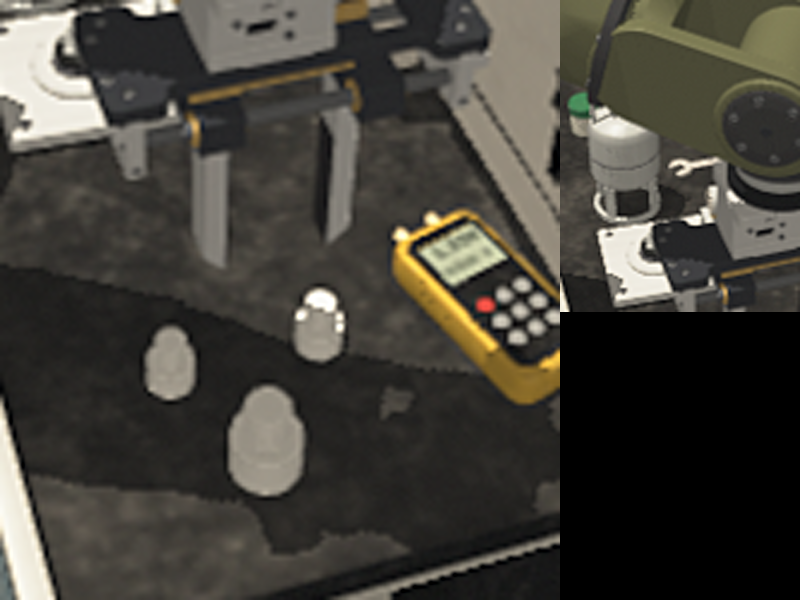

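The canister stands upright beside the stand. The open fingers are above the caps, with tips at about (264,285) and (294,281) and the large cap at (277,330). Measuring the offset.

Run:
```python
from h import *
D=np.load("pics/side3.npz");P=cloud("side",D["d"])
c,R,o=cal("side")
# tips: front-bottom edge lies at y = tcp_y-8
for u,v in((261.5,284.5),(266,287),(291,281),(297,277)):
    r=R@np.array([(u-c["cx"])/c["fx"],(v-c["cy"])/c["fy"],1]); print(u,v,"y=-283:",(o+r*(-283.6-o[1])/r[1]).round(1),"depth:",P[int(v)-3,int(u)].round(1))
for y in(262,264,292,294,296): print(y,[P[v,y].round(0).tolist() for v in range(268,284,4)])
T=np.load("pics/top0.npz")
for n,D0,(a,b,cc,d) in(("top",T,(340,192,372,224)),("side",np.load("pics/side0.npz"),(255,305,300,355))):
    p=D0["p"][b:d,a:cc];m=(p.min(2)>110).astype(np.uint8)
    n_,l,st,ce=cv2.connectedComponentsWithStats(m);i=1+st[1:,4].argmax()
    print(n,st[i],ce[i]+[a,b]); x0,y0,w,h,_=st[i]
    Q=cloud(n,D0["d"])[b:d,a:cc][l==i]; q=Q[Q[:,2]>49]; print(" knob top",len(q),q.mean(0).round(1),((q.min(0)+q.max(0))/2).round(1))
    if n=="top": print(ray("top",*(ce[i]+[a,b]),25))
    else: print("mid column ray z25",ray("side",a+x0+w/2-.5,b+y0+h/2,25))
```

```text
261.5 284.5 y=-283: [ 501.1 -283.6  184.4] depth: [ 499.5 -285.   196.1]
266 287 y=-283: [ 510.3 -283.6  174.3] depth: [ 564.  -128.8    1.6]
291 281 y=-283: [ 561.9 -283.6  174.7] depth: [ 561.9 -282.6  182.2]
297 277 y=-283: [ 574.  -283.6  182.2] depth: [ 649.  -120.     1.5]
262 [[501.0, -285.0, 231.0], [502.0, -284.0, 219.0], [501.0, -285.0, 209.0], [501.0, -285.0, 198.0]]
264 [[505.0, -285.0, 229.0], [505.0, -285.0, 219.0], [506.0, -284.0, 207.0], [506.0, -284.0, 196.0]]
292 [[561.0, -287.0, 214.0], [562.0, -285.0, 201.0], [563.0, -284.0, 189.0], [563.0, -286.0, 180.0]]
294 [[566.0, -284.0, 210.0], [567.0, -284.0, 199.0], [568.0, -283.0, 186.0], [635.0, -135.0, -0.0]]
296 [[570.0, -284.0, 209.0], [569.0, -288.0, 202.0], [571.0, -285.0, 188.0], [640.0, -137.0, -0.0]]
top [  9   8  14  14 154] [355.68831169 206.98051948]
 knob top 46 [ 536.5 -275.    52.1] [ 537.7 -274.5   52.8]
[ 537.08231989 -275.92745355   25.        ]
side [ 12  11  19  28 414] [275.95410628 329.93719807]
 knob top 94 [ 536.7 -277.5   51.8] [ 537.2 -277.8   52.2]
mid column ray z25 [ 536.97552164 -279.27630767   25.        ]
```

The cap is at (537,-276) and the fingers are centred within about 1 mm. I'll narrow to 33 mm, descend, and feel for the shoulder.

Call:
{"api": "jog_arm", "payload": {
  "plan": [0.001,-0.0005,-0.02,0,0,0,0.001,-0.0005,-0.04,0,0,0,0.001,-0.0005,-0.06,0,0,0,0.001,-0.0005,-0.08,0,0,0,0.001,-0.0005,-0.095,0,0,0,0.001,-0.0005,-0.11,0,0,0,0.001,-0.0005,-0.12,0,0,0,0.001,-0.0005,-0.127,0,0,0,0.001,-0.0005,-0.133,0,0,0,0.001,-0.0005,-0.138,0,0,0,0.001,-0.0005,-0.142,0,0,0,0.001,-0.0005,-0.144,0,0,0,0.001,-0.0005,-0.144,0,0,0],
  "claw": 0.033
}}

```text
clock: 14.15
eef_pos: [536.9, -276.4, 3.7]
eef_rot: [-3.141, -0.0, 1.571]
wrist_force: [0.2, 0.6, -0.5]
finger_gap: 32.8
finger_force: 0.0
```

Run:
```python
from h import *
p,d=shot("side","side4"); s=manip.read_state();print(s["eef_pos"],s["wrist_force"])
cv2.imwrite("pics/crop5.png",cv2.resize(p[265:365,220:340],None,fx=5,fy=5,interpolation=cv2.INTER_CUBIC)[:,:,::-1])
```

```text
[ 537.01966599 -276.43706402    3.96108256] [ 0.40328482 -0.46176249  0.0016783 ]
```

View pics/crop5.png

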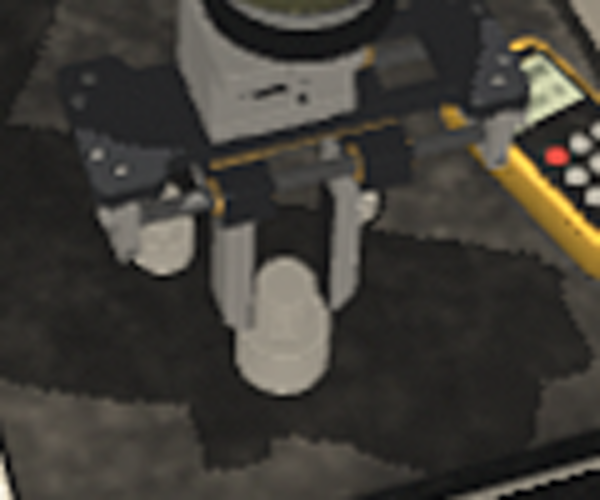

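The fingers straddle the knob with tips still above the shoulder. Descending slowly to touch.

Call:
{"api": "jog_arm", "payload": {
  "plan": [0,0,-0.003,0,0,0,0,0,-0.006,0,0,0,0,0,-0.008,0,0,0,0,0,-0.009,0,0,0,0,0,-0.01,0,0,0,0,0,-0.011,0,0,0,0,0,-0.011,0,0,0]
}}

```text
clock: 14.9
eef_pos: [537.0, -276.4, -5.4]
eef_rot: [3.141, 0.0, 1.571]
wrist_force: [-8.4, 4.7, 19.1]
finger_gap: 32.8
finger_force: 9.6
```

Call:
{"api": "jog_arm", "payload": {
  "plan": [0,0,-0.001,0,0,0,0,0,-0.002,0,0,0,0,0,-0.002,0,0,0]
}}

```text
clock: 15.2
eef_pos: [537.1, -276.6, -5.7]
eef_rot: [3.141, 0.001, 1.571]
wrist_force: [-16.4, 8.8, 38.0]
finger_gap: 33.0
finger_force: 19.3
```

Call:
{"api": "jog_arm", "payload": {
  "plan": [0,0,-0.001,0,0,0,0,0,-0.002,0,0,0,0,0,-0.002,0,0,0]
}}

```text
clock: 15.5
eef_pos: [537.3, -276.7, -5.9]
eef_rot: [3.141, 0.001, 1.571]
wrist_force: [-25.1, 13.1, 58.3]
finger_gap: 32.6
finger_force: 29.0
```

Contact came earlier and harder than I planned. Backing off and checking the moment and picture.

Run:
```python
from h import *
p,d=shot("side","side5"); s=manip.read_state();print(s["eef_pos"],s["wrist_force"],s["moment"],s["finger_force"],s["joints"])
cv2.imwrite("pics/crop6.png",cv2.resize(p[265:365,220:340],None,fx=5,fy=5,interpolation=cv2.INTER_CUBIC)[:,:,::-1])
```

```text
[ 537.30639689 -276.67618713   -5.85852595] [-25.61334028  13.99985375  57.7663474 ] [2.72137908 5.13866096 0.02701423] 28.965422585606575 [-5.35955453e-01  6.13286735e-01  1.51292747e+00 -3.83008736e-04
  1.01393768e+00 -5.36089383e-01]
```

Call:
{"api": "jog_arm", "payload": {
  "plan": [0,0,0.003,0,0,0,0,0,0.006,0,0,0,0,0,0.007,0,0,0,0,0,0.007,0,0,0]
}}

```text
clock: 15.95
eef_pos: [537.0, -276.4, -4.3]
eef_rot: [-3.141, -0.0, 1.571]
wrist_force: [0.4, -0.1, 0.0]
finger_gap: 33.0
finger_force: 0.0
```

View pics/crop6.png

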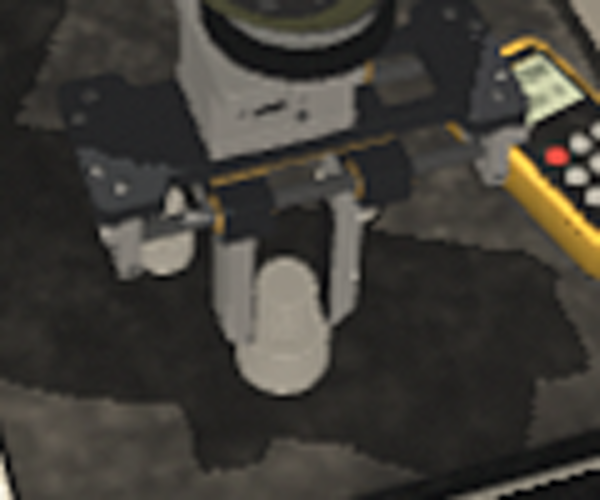

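The tips sit on the shoulder, with force equal on both fingers. Now closing on the knob and lifting.

Call:
{"api": "jog_arm", "payload": {
  "plan": [0,0,-0.0005,0,0,0,0,0,-0.0005,0,0,0,0,0,-0.0005,0,0,0,0,0,-0.0005,0,0,0,0,0,-0.0005,0,0,0,0,0,-0.0005,0,0,0],
  "claw": 0.01,
  "force": 40
}}

```text
clock: 16.55
eef_pos: [536.9, -276.4, -4.7]
eef_rot: [-3.142, -0.0, 1.571]
wrist_force: [-0.4, -0.4, -0.8]
finger_gap: 24.2
finger_force: 40.0
```

Call:
{"api": "jog_arm", "payload": {
  "plan": [0,0,0.01,0,0,0,0,0,0.03,0,0,0,0,0,0.055,0,0,0,0,0,0.08,0,0,0,0,0.03,0.1,0,0,0,-0.003,0.06,0.11,0,0,0,-0.006,0.09,0.11,0,0,0,-0.009,0.12,0.11,0,0,0,-0.012,0.15,0.11,0,0,0,-0.015,0.18,0.11,0,0,0,-0.018,0.21,0.11,0,0,0,-0.02,0.24,0.11,0,0,0,-0.0215,0.27,0.11,0,0,0,-0.0215,0.295,0.105,0,0,0,-0.0215,0.315,0.095,0,0,0,-0.0215,0.326,0.085,0,0,0,-0.0215,0.326,0.085,0,0,0,-0.0215,0.326,0.085,0,0,0]
}}

```text
clock: 18.35
eef_pos: [515.5, 49.1, 80.6]
eef_rot: [-3.141, 0.0, 1.571]
wrist_force: [-0.1, -1.0, -0.5]
finger_gap: 24.3
finger_force: 40.0
```

Run:
```python
from h import *
p,d=shot("side","side6"); q,e=shot("top","top6"); s=manip.read_state();print(s["eef_pos"],s["wrist_force"],s["finger_gap"])
a=cv2.resize(p[150:265,185:285],None,fx=5,fy=5,interpolation=cv2.INTER_CUBIC)
b=cv2.resize(q[170:245,210:285],None,fx=4,fy=4,interpolation=cv2.INTER_CUBIC)
o=np.zeros((575,800,3),np.uint8);o[:,:500]=a;o[:300,500:]=b
cv2.imwrite("pics/crop7.png",o[:,:,::-1])
```

```text
[515.78014858  48.74985211  80.88157805] [-0.08012397 -0.47026246 -0.58450929] 24.06373546440072
```

View pics/crop7.png

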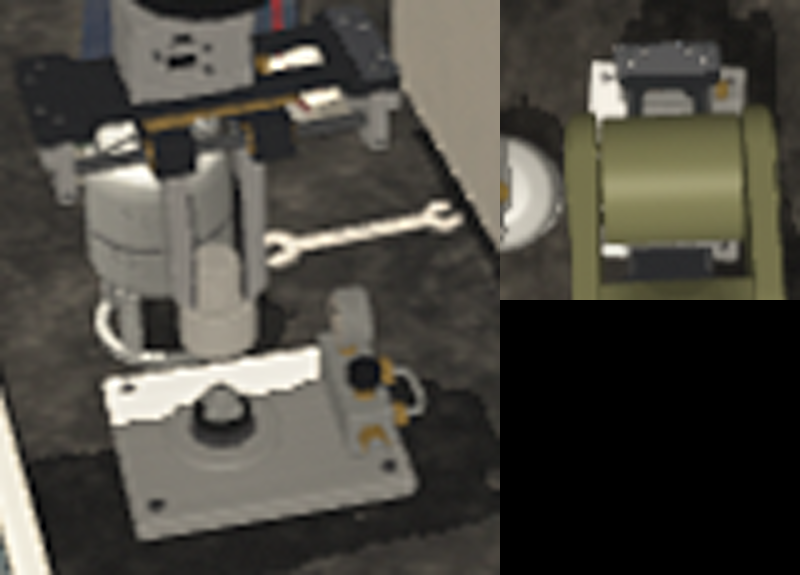

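The cap is held above the bared stem (stem tip about (229,229), cap skirt centre about (229,213)). Measuring the lateral offset.

Run:
```python
from h import *
D=np.load("pics/side6.npz");P=cloud("side",D["d"]);p=D["p"].astype(int)
def rep(name,m,axes=True):
    q=P[m];print(name,m.sum(),q.mean(0).round(1),np.percentile(q,3,0).round(1),np.percentile(q,97,0).round(1))
X,Y,Z=np.moveaxis(P,-1,0)
near=(abs(X-515)<30)&(Y>0)&(Y<75)
rep("stem tip z44-52",near&(abs(X-515)<16)&(Z>43)&(Z<53)&(Y>35)&(Y<65))
rep("stem z38-44",near&(abs(X-515)<16)&(Z>37)&(Z<44)&(Y>30)&(Y<65))
rep("ring",near&(Z>28)&(Z<35))
rep("skirt",near&(abs(X-515)<24)&(Z>88)&(Z<108)&(Y<60))
v,u=np.mgrid[:384,:512]
for r in (212,216,220,226,228,230,232,234,236):
    print(r,[(x,int(p[r,x,1]),P[r,x].round(0).tolist()) for x in range(219,242,4)])
```

```text
stem tip z44-52 24 [515.   47.1  46.8] [507.8  42.6  43.2] [522.6  53.1  51.4]
stem z38-44 21 [514.2  44.2  40.8] [505.8  39.8  37.3] [523.7  51.8  43.4]
ring 40 [514.5  44.   32.3] [501.1  34.7  29.6] [530.1  57.7  34.4]
skirt 93 [512.4  33.9  98. ] [496.2  27.4  88.6] [532.6  43.8 107.2]
212 [(219, 29, [519.0, 183.0, -2.0]), (223, 147, [501.0, 39.0, 114.0]), (227, 146, [511.0, 37.0, 113.0]), (231, 152, [521.0, 34.0, 113.0]), (235, 130, [533.0, 40.0, 106.0]), (239, 39, [576.0, 165.0, -1.0])]
216 [(219, 29, [515.0, 165.0, -2.0]), (223, 150, [501.0, 40.0, 100.0]), (227, 156, [509.0, 30.0, 106.0]), (231, 153, [520.0, 30.0, 103.0]), (235, 130, [532.0, 39.0, 93.0]), (239, 39, [571.0, 147.0, -1.0])]
220 [(219, 74, [511.0, 147.0, -1.0]), (223, 139, [500.0, 38.0, 89.0]), (227, 161, [509.0, 30.0, 92.0]), (231, 141, [519.0, 30.0, 90.0]), (235, 13, [555.0, 131.0, 0.0]), (239, 128, [566.0, 128.0, 0.0])]
226 [(219, 233, [500.0, 98.0, 19.0]), (223, 232, [512.0, 101.0, 13.0]), (227, 233, [522.0, 95.0, 15.0]), (231, 238, [532.0, 87.0, 20.0]), (235, 236, [543.0, 84.0, 19.0]), (239, 240, [555.0, 88.0
[... 314 characters left out ...]
), (231, 124, [521.0, 44.0, 43.0]), (235, 103, [537.0, 64.0, 22.0]), (239, 118, [549.0, 66.0, 18.0])]
232 [(219, 178, [494.0, 73.0, 18.0]), (223, 87, [502.0, 57.0, 31.0]), (227, 141, [510.0, 42.0, 41.0]), (231, 136, [520.0, 38.0, 42.0]), (235, 95, [536.0, 60.0, 19.0]), (239, 120, [546.0, 54.0, 21.0])]
234 [(219, 119, [492.0, 63.0, 20.0]), (223, 80, [500.0, 47.0, 32.0]), (227, 55, [509.0, 41.0, 34.0]), (231, 17, [520.0, 40.0, 33.0]), (235, 56, [533.0, 48.0, 22.0]), (239, 124, [544.0, 46.0, 22.0])]
236 [(219, 122, [490.0, 53.0, 22.0]), (223, 77, [500.0, 49.0, 23.0]), (227, 38, [508.0, 37.0, 32.0]), (231, 40, [519.0, 35.0, 31.0]), (235, 73, [532.0, 44.0, 20.0]), (239, 122, [542.0, 39.0, 21.0])]
```

Cap and stem axes agree within about 1 mm. Descending to just above the balls, then pressing in small steps.

Call:
{"api": "jog_arm", "payload": {
  "plan": [0,0.0005,-0.008,0,0,0,0,0.0005,-0.02,0,0,0,0,0.0005,-0.03,0,0,0,0,0.0005,-0.036,0,0,0,0,0.0005,-0.04,0,0,0,0,0.0005,-0.043,0,0,0,0,0.0005,-0.043,0,0,0]
}}

```text
clock: 19.15
eef_pos: [515.4, 50.1, 37.1]
eef_rot: [-3.141, -0.0, 1.571]
wrist_force: [0.3, -0.4, -0.2]
finger_gap: 23.9
finger_force: 40.0
```

Call:
{"api": "jog_arm", "payload": {
  "plan": [0,0,-0.002,0,0,0,0,0,-0.004,0,0,0,0,0,-0.004,0,0,0]
}}

```text
clock: 19.45
eef_pos: [515.7, 50.2, 33.4]
eef_rot: [3.141, -0.0, 1.571]
wrist_force: [1.2, 0.9, -0.1]
finger_gap: 24.3
finger_force: 40.0
```

Call:
{"api": "jog_arm", "payload": {
  "plan": [0,0,-0.001,0,0,0,0,0,-0.002,0,0,0,0,0,-0.002,0,0,0]
}}

```text
clock: 19.75
eef_pos: [516.1, 50.4, 32.0]
eef_rot: [3.14, -0.001, 1.571]
wrist_force: [0.6, 3.4, 4.3]
finger_gap: 24.3
finger_force: 40.2
```

Contact is at 33, as expected. Continuing through the snap.

Call:
{"api": "jog_arm", "payload": {
  "plan": [0,0.0005,-0.001,0,0,0,0,0.0005,-0.002,0,0,0,0,0.0005,-0.002,0,0,0]
}}

```text
clock: 20.05
eef_pos: [516.3, 50.8, 30.4]
eef_rot: [3.139, -0.0, 1.571]
wrist_force: [-0.7, 2.3, 8.1]
finger_gap: 24.4
finger_force: 40.0
```

Call:
{"api": "jog_arm", "payload": {
  "plan": [0,0,-0.001,0,0,0,0,0,-0.002,0,0,0,0,0,-0.002,0,0,0]
}}

```text
clock: 20.35
eef_pos: [515.9, 50.7, 27.7]
eef_rot: [3.14, -0.0, 1.571]
wrist_force: [2.3, 2.1, 0.8]
finger_gap: 24.2
finger_force: 40.0
```

It clicked: the force peaked around 8 N and fell to about 1 N. Now squeezing the ring.

Call:
{"api": "jog_arm", "payload": {
  "plan": [0,0,-0.001,0,0,0,0,0,-0.002,0,0,0,0,0,-0.003,0,0,0,0,0,-0.004,0,0,0,0,0,-0.004,0,0,0]
}}

```text
clock: 20.85
eef_pos: [516.0, 50.7, 23.8]
eef_rot: [3.14, -0.0, 1.571]
wrist_force: [2.1, 2.9, 8.5]
finger_gap: 24.1
finger_force: 40.3
```

Call:
{"api": "jog_arm", "payload": {
  "plan": [0,0,-0.001,0,0,0,0,0,-0.002,0,0,0,0,0,-0.002,0,0,0]
}}

```text
clock: 21.15
eef_pos: [516.1, 50.7, 22.6]
eef_rot: [3.14, -0.0, 1.571]
wrist_force: [-1.0, 3.1, 17.2]
finger_gap: 24.7
finger_force: 40.5
```

Call:
{"api": "jog_arm", "payload": {
  "plan": [0,0,-0.001,0,0,0,0,0,-0.002,0,0,0,0,0,-0.002,0,0,0]
}}

```text
clock: 21.45
eef_pos: [516.4, 50.7, 22.1]
eef_rot: [3.139, -0.0, 1.571]
wrist_force: [-8.9, 1.7, 37.5]
finger_gap: 24.3
finger_force: 41.7
```

The stop is reached at 22 mm with stiff contact. Easing the push slightly, settling, and verifying.

Call:
{"api": "jog_arm", "payload": {
  "plan": [0,0,0.0005,0,0,0,0,0,0.0005,0,0,0,0,0,0.0005,0,0,0,0,0,0.0005,0,0,0,0,0,0.0005,0,0,0]
}}

```text
clock: 21.95
eef_pos: [516.3, 50.7, 22.2]
eef_rot: [3.139, -0.0, 1.571]
wrist_force: [-6.1, 1.9, 32.4]
finger_gap: 24.5
finger_force: 41.1
```

Run:
```python
from h import *
p,d=shot("side","side7"); s=manip.read_state();print(s["clock"],s["eef_pos"],s["wrist_force"],s["finger_gap"],s["finger_force"])
a=cv2.resize(p[130:270,170:350],None,fx=4,fy=4,interpolation=cv2.INTER_CUBIC)
cv2.imwrite("pics/crop8.png",a[:,:,::-1])
```

```text
22.0 [516.28616084  50.72139327  22.19827304] [-6.75316202  0.86485642 32.46439451] 24.211817046865036 41.114161683872226
```

View pics/crop8.png

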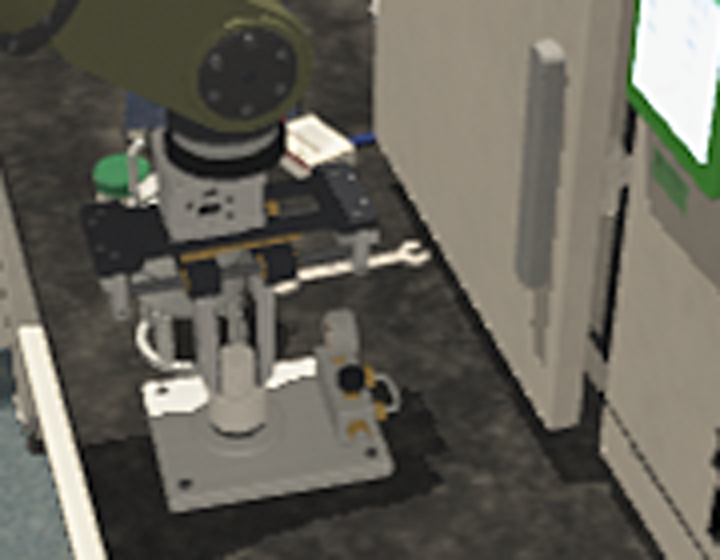

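The cap is fully seated on the stem at about (229,232), held with 32 N against the 17 N needed. The canister stands behind it, and the jar and wrench are untouched. Handing in.

```bash
python3 -c "
from cell import manip
print(manip.sign_off())"
```

```text
the job is handed in; nothing more can be done
None
```

I handed the job in at about 22 s: the canister stands released upright on the bench beside the stand, and the largest cap is clicked onto the stem, held at its stop with about 32 N. On the way, I pressed the fingertips onto the cap's shoulder with up to 58 N on the wrist before backing off.

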